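# Release and close the soap drawer in the laundry

### The job

Two low white cabinets on the laundry's counter each have a drawer standing fully extended, held open by its slide's catch. On the soap drawer, the one divided into three compartments, press down the release lever beside it so that the catch lets go, then push that drawer fully home. Leave the other, undivided drawer open and do not press its lever.

Things in the scene. Friction and masses are not known exactly. Their poses are not given: they have to be found in the camera images.
- soap_unit: The soap drawer's white cabinet, 120 mm high, 220 wide, 200 deep, fixed on the counter (z = 0), turned up to 0.2 rad. Origin: foot of the front plane, below the drawer's centre line. x points into the cabinet, away from the robot; y left. Its lever is at the right of the drawer, seen from the robot. The two cabinets may stand either way round.
- soap_pad (a point): Centre of the top of the soap drawer's release lever: a black ribbed pad 32 mm (x) by 34 mm (y), on a steel arm hinged on the cabinet's front. Axes as the cabinet's while the lever is up. It is then 88 mm above the counter, 50 mm in front of the cabinet and 38 mm right of the drawer's side (95 mm high); nothing is below it.
- soap_lever (a joint): Angle of the soap drawer's release lever in rad: 0 up (catch engaged), 0.35 pressed down to its stop (pad centre 17 mm lower). About 5 N on the pad moves it; it is stiff and stays where it is left. The catch lets the drawer pass beyond 0.18 (pad 9 mm lower).
- soap_push (a point): Centre of the outer face of the soap drawer's front, 65 mm above the counter: where to push. A flat white panel 140 mm wide, 12 to 108 mm above the counter, with a flat dark strip near the top. Axes as the cabinet's: push along +x. Moves with the drawer, which has three compartments side by side (two inner walls running front to back) holding two soap tablets.
- soap_drawer (a joint): Extension of the soap drawer in m: 0 fully home (panel's back against the cabinet), 0.12 fully extended. It starts at about 0.118; with the lever up the catch stops it at 0.116. Released, it slides with about 3 N of friction, meets a hard stop at home and stays where it is left.
- lost_drawer (a joint): Extension of the other drawer in m, same scale: same size, on a cabinet of the same make, but undivided, one open compartment with a brush in it. It is to stay extended.
- lost_lever (a joint): Angle of the other drawer's release lever in rad, same shape and scale as soap_lever. It is to stay at 0.

How it is judged (in metres and radians):
On the way:
1. the soap drawer's release lever is pressed down past its catch while the drawer is still extended (value of joint soap_lever above 0.18 rad and value of joint soap_drawer above 0.1 m), for 0.1 s.
At the end, for the whole second after the job is handed in: The soap drawer is home (within 12 mm) and at rest; the other drawer is still extended (more than 100 mm) with its lever up (under 0.12 rad) (value of joint soap_drawer between -0.005 and 0.012 m and velocity of joint soap_drawer between -0.01 and 0.01 m/s and value of joint lost_drawer above 0.1 m and value of joint lost_lever below 0.12 rad); the robot touches nothing.
It fails at once if the other drawer's release lever is pressed (value of joint lost_lever above 0.12 rad).
It fails at once if the other drawer is pushed in (value of joint lost_drawer below 0.1 m).
It also fails if it takes over 40 s, if anything falls off the work surface, if the arm or the gripper's body presses on something with over 40 N, if the wrist force passes 120 N, or if a joint passes its speed limit or range.

### The arm

A 6-joint arm with a two-finger parallel gripper is mounted at the origin on the work surface. World frame = base frame: x ahead of the robot, y to its left, z up, the work surface at z = 0. Lengths are in mm, angles in rad, forces in N, time in s.
With the tool pointing down it reaches from about 325 to 875 mm from the base axis. Payload 4.4 kg.
Tool frame: the origin (TCP) lies on the front face of the gripper's body, between the roots of the fingers; the fingertips stand 73 mm ahead of it and the grasp point (between the pads) lies 54 mm ahead of it; z points along the fingers, y is the line along which they close (so a half turn about z gives the same grasp; the last joint's range is limited). The gripper opens to 85 mm and grips with 20 to 120 N. Pads are 22 mm wide; open, the fingers measure 114 mm over their backs; the gripper's body (76 mm by 85 mm) begins 54 mm behind the grasp point. The pads swing forward as they close: fully open they stand 13 mm farther back than shut.
Start: joints at [1.079, 0.207, 1.542, -0, 1.393, -0.15], TCP at [192.199, 541.93, 303.882] pointing down, gripper open.
Joint ranges: [-2.73, 2.73], [-0.86, 2.22], [0.23, 2.46], [-1.11, 4.25], [0.08, 2.63], [-2.82, 2.82]. Speed limits (rad/s): [2.79, 2.79, 3.14, 3.14, 3.14, 3.14].

### API

Orientations are given as a rotation vector (axis times angle).
In Python, from cell import * gives the robot as it stands. Calls block until the motion is done:
- move_ptp(position, orientation): joint-space move of the TCP to a pose.
- servo_line(position, rate=150, orientation=None, max_force=None): straight line of the TCP; orientation=None keeps the orientation; rate is the mean speed in mm/s. With max_force (N) it stops when the force on the tool has changed by that much, and returns True; else False.
- goto_joints(angles): joint-space move.
- move_gripper(opening, strength=None): finger opening in mm; strength is the grip in N (None keeps the last); returns when the fingers have stopped.
- dwell(seconds).
- inverse_kinematics(position, orientation): joint angles nearest the present ones, or None.
- camera(name): name is "scene" or "top" or "wrist"; returns a dict with "pixels" (480x640x3 uint8, red, green, blue), "fx", "fy", "cx", "cy" (pixels), "extrinsics" (4x4, takes a point from world to camera coordinates). Camera axes: x right, y up, looking along -z (the intrinsics and any distortion apply to the point x, -y, -z); pixel columns grow to the right and rows downward; lengths in mm; the calibration is good to about 2 mm. A picture is of the moment at which its call begins. There is no depth.
A pose or a line that the arm cannot do raises MotionError and nothing moves.
- job_done(): hands the job in; it is judged then, once.
Readings, each from a call of its own:
- read_time_s(): time.
- read_joints(): joint angles.
- read_qd(): joint speeds.
- read_effort(): joint torques, N m.
- read_ee_pos(): TCP position.
- read_tool_rot(): TCP orientation.
- read_ft_force(): force on the tool from outside, world axes, zero at the start.
- read_wrist_torque(): the same for the moment, N m.
- read_finger_gap(): finger opening in mm.
- read_grasp_force(): force on a finger pad.
Only numpy, scipy, OpenCV 4.12 (cv2) and the standard library are available. Lean on these libraries where they do the work, as an engineer would, in place of code of your own. Each camera call takes 0.05 s, during which the arm holds its last target. There are 200 camera calls.

## Working session

There is one attempt and no reset: what is moved stays moved. The work goes in short steps, each a Python script; the robot and the scene stay as the last script left them, time stands still between calls to the robot, and variables do not carry over. Pictures are saved under pics/ and viewed, at most 10 in all, crops included, and the job is handed in when it is done.

```bash
mkdir -p pics; python3 - <<'E'
from cell import *
import cv2,numpy as np
for n in("scene","top"):
    c=camera(n); cv2.imwrite(f"pics/{n}0.png",c["pixels"][:,:,::-1]); np.savez(n+"0.npz",**c)
    print(n,[k for k in c],c["fx"],c["fy"],c["cx"],c["cy"]);print(np.round(c["extrinsics"],3).tolist())
print(read_tool_rot(),read_time_s())
E
```

```text
scene ['pixels', 'fx', 'fy', 'cx', 'cy', 'extrinsics'] 477.5068360233405 477.5068360233405 316.8579207500423 241.10244761583436
[[-0.33, 0.944, -0.008, 261.847], [-0.737, -0.253, 0.627, 379.162], [0.59, 0.213, 0.779, -1154.745], [0.0, 0.0, 0.0, 1.0]]
top ['pixels', 'fx', 'fy', 'cx', 'cy', 'extrinsics'] 579.2507570272194 579.2507570272194 321.0258520428447 248.4533963863841
[[-0.021, -0.999, -0.037, -26.004], [0.997, -0.024, 0.073, -636.826], [-0.074, -0.035, 0.997, -946.81], [0.0, 0.0, 0.0, 1.0]]
[-0.53261424 -3.09542629  0.00314996] 0.1
```

View pics/top0.png

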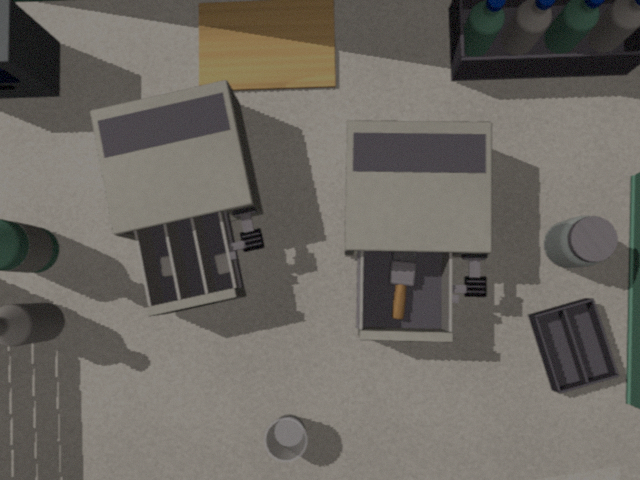

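View pics/scene0.png

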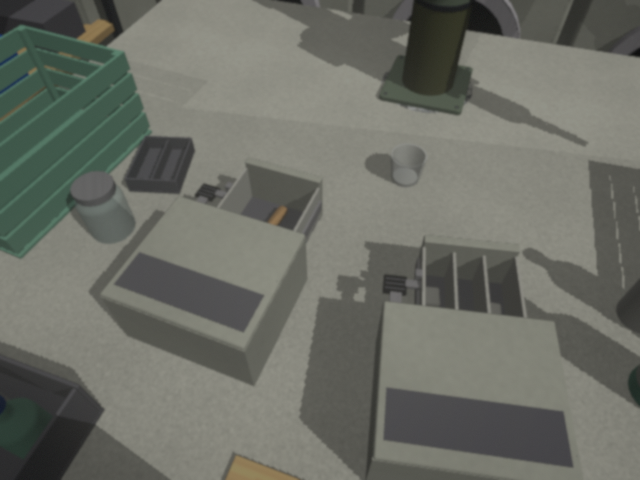

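The top view shows the soap drawer (three compartments) on the left. Its pad is at about (252,240), the panel's top outer edge runs (152,313)-(236,297), and the cabinet's front top edge runs (118,233)-(252,207). The other, undivided drawer has its pad at (475,287). In the scene view the soap pad is at about (395,284).

```bash
cat > h.py <<'E'
import numpy as np,cv2
def ld(n): return dict(np.load(n+".npz"))
def ray(c,u,v):
    E=c["extrinsics"];R=E[:3,:3];o=-R.T@E[:3,3]
    d=R.T@np.array([(u-c["cx"])/c["fx"],-(v-c["cy"])/c["fy"],-1]);return o,d/np.linalg.norm(d)
def onz(c,p,z):
    o,d=ray(c,*p);return o+d*(z-o[2])/d[2]
def tri(c1,p1,c2,p2):
    o1,d1=ray(c1,*p1);o2,d2=ray(c2,*p2)
    s=np.linalg.lstsq(np.c_[d1,-d2],o2-o1,rcond=None)[0]
    a,b=o1+s[0]*d1,o2+s[1]*d2;return (a+b)/2,np.linalg.norm(a-b)
E
python3 - <<'E'
from h import *
t,s=ld("top0"),ld("scene0")
def blob(c,x0,y0,x1,y1,th=45):
    g=cv2.cvtColor(c["pixels"],cv2.COLOR_RGB2GRAY)[y0:y1,x0:x1]
    m=cv2.morphologyEx((g<th).astype(np.uint8),cv2.MORPH_CLOSE,np.ones((5,5)))
    n,l,st,ce=cv2.connectedComponentsWithStats(m);i=1+np.argmax(st[1:,4])
    q=cv2.minAreaRect(np.argwhere(l==i)[:,::-1].astype(np.float32))
    print(st[i],q);return np.array(q[0])+[x0,y0]
pt=blob(t,238,222,272,258);ps=blob(s,378,268,412,300)
print("pad",pt,ps,onz(t,pt,88),onz(s,ps,88),tri(t,pt,s,ps))
for n,p,z in[("cabL",(118,233),120),("cabR",(252,207),120),("panL",(152,313),108),("panR",(236,297),108),("backL",(93,110),120),("backR",(228,83),120),("lostpanL",(360,338),108),("lostpanR",(452,338),108),("lostpad",(475,287),88)]: print(n,onz(t,p,z).round(1))
big=[cv2.resize(c["pixels"][y:y+120,x:x+160,::-1],None,fx=5,fy=5,interpolation=cv2.INTER_NEAREST) for c,x,y in((t,120,200),(s,370,220))]
cv2.imwrite("pics/crop.png",cv2.resize(big[0],(800,600)))
E
```

```text
[  0   7  26  23 373] ((13.034425735473633, 18.021310806274414), (19.64012336730957, 22.61763572692871), 76.75948333740234)Traceback (most recent call last):
  File "<stdin>", line 9, in <module>
  File "<stdin>", line 6, in blob
    return _wrapfunc(a, 'argmax', axis=axis, out=out, **kwds)
    return bound(*args, **kwds)
ValueError: attempt to get argmax of an empty sequence
```

```bash
python3 - <<'E'
from h import *
t,s=ld("top0"),ld("scene0")
def blob(c,x0,y0,x1,y1,th):
    g=cv2.cvtColor(c["pixels"],cv2.COLOR_RGB2GRAY)[y0:y1,x0:x1]
    print("min",g.min())
    m=cv2.morphologyEx((g<th).astype(np.uint8),cv2.MORPH_CLOSE,np.ones((5,5)))
    n,l,st,ce=cv2.connectedComponentsWithStats(m);i=1+np.argmax(st[1:,4])
    q=cv2.minAreaRect(np.argwhere(l==i)[:,::-1].astype(np.float32))
    print(st[i],q);return np.array(q[0])+[x0,y0]
pt=blob(t,238,222,272,258,38);ps=blob(s,378,268,412,300,62)
print("pad",pt,ps,onz(t,pt,88),onz(s,ps,88),tri(t,pt,s,ps))
for n,p,z in[("cabL",(118,233),120),("cabR",(252,207),120),("panL",(152,313),108),("panR",(236,297),108),("backL",(93,110),120),("backR",(228,83),120),("lostpanL",(360,338),108),("lostpanR",(452,338),108),("lostpad",(475,287),88)]: print(n,onz(t,p,z).round(1))
cv2.imwrite("pics/crop.png",cv2.resize(t["pixels"][200:320,110:270,::-1],(800,600),interpolation=cv2.INTER_NEAREST))
E
```

```text
min 0
[  3   7  23  22 347] ((13.852941513061523, 17.911766052246094), (18.675243377685547, 20.615528106689453), 75.96376037597656)
min 46
[  5   7  23  20 355] ((16.573972702026367, 16.297260284423828), (22.76894187927246, 17.53470230102539), 6.009006023406982)
pad [251.85294151 239.91176605] [394.5739727  284.29726028] [647.28721439  65.61973852  88.        ] [650.22980948  69.5533791   88.        ] (array([647.37870038,  67.87874971,  83.12868082]), np.float64(3.0597222464793))
cabL [660.  266.1 120. ]
cabR [694.6  59.8 120. ]
panL [536.9 217.5 108. ]
panR [558.6  87.9 108. ]
backL [853.3 306.4 120. ]
backR [889.   94.7 120. ]
lostpanL [493.2 -99.3 108. ]
lostpanR [ 490.7 -236.7  108. ]
lostpad [ 566.1 -278.4   88. ]
```

View pics/crop.png

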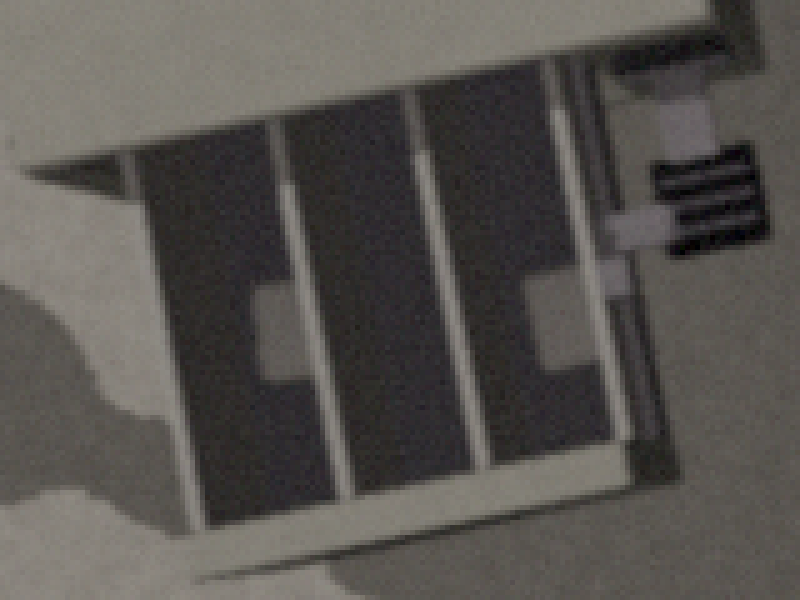

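The crop shows the pad's centre at about (252,240) in full-image pixels, which is about (647,67) mm. That is 50 mm in front of the cabinet front, as specified. The yaw is about 0.17 rad, and the panel's right corner at (236,297) puts the panel centre near (549,155). I'll press the lever now.

```bash
cat >> h.py <<'E'
from scipy.spatial.transform import Rotation as Ro
yaw=0.17; ax=np.array([np.cos(yaw),np.sin(yaw),0]); ay=np.array([-ax[1],ax[0],0])
rot=Ro.from_matrix(np.c_[-ax,ay,[0,0,-1]]).as_rotvec()
pad=np.array([647.5,67,88.]); pan=np.array([549,155,0.])
E
python3 - <<'E'
from cell import *
from h import *
p=read_ee_pos(); servo_line([p[0],p[1],400])
move_gripper(0)
move_ptp([pad[0],pad[1],400],rot)
servo_line([pad[0],pad[1],88+73+20])
f0=np.array(read_ft_force())
for z in(10,5,0,-3,-6,-9,-12,-15):
    hit=servo_line([pad[0],pad[1],161+z],rate=25,max_force=30)
    print(z,hit,np.round(read_ft_force()-f0,1),np.round(read_ee_pos(),1))
    if hit:break
for n in("top",):
    c=camera(n); cv2.imwrite("pics/press.png",c["pixels"][:,:,::-1])
print(read_time_s())
E
```

```text
10 False [0.6 0.3 0. ] [647.4  67.  170.7]
5 False [0.8 1.  0. ] [647.3  67.  165.6]
0 False [ 1.   0.5 -0.3] [647.4  67.  160.8]
-3 False [0.7 0.4 2.3] [647.5  67.  158.1]
-6 False [-0.2  0.5  2.3] [647.6  67.  155.1]
-9 False [ 0.3 -0.2  2.9] [647.7  67.  152.1]
-12 False [1.9 1.1 2.7] [648.   67.1 149.2]
-15 False [ 0.7 -0.6  2.9] [647.9  67.  146.2]
8.2417
```

View pics/press.png

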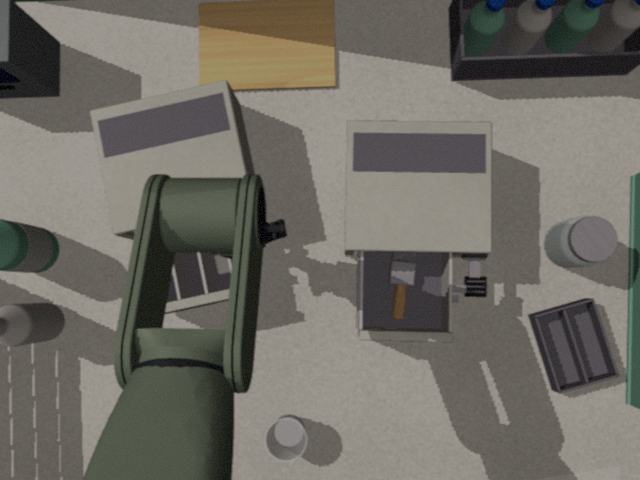

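The arm hides the pad in this picture. The force reading stepped up by 2–3 N at about the expected 88 mm height, so the lever is moving under the fingers. I'll press on to the stop, lift off, and check that the lever stays down.

```bash
python3 - <<'E'
from cell import *
from h import *
print(servo_line([pad[0],pad[1],161-19],rate=15,max_force=12),read_ee_pos(),read_ft_force())
dwell(.2)
servo_line([pad[0],pad[1],230])
q=pan-110*ax
servo_line([q[0],q[1],230],rate=200)
c=camera("scene"); cv2.imwrite("pics/after.png",c["pixels"][180:360,300:540,::-1].repeat(3,0).repeat(3,1)); print(read_time_s())
E
```

```text
True [648.1248919   67.04167007 145.04888465] [-1.46924849  0.32494644  5.90818539]
10.725
```

View pics/after.png

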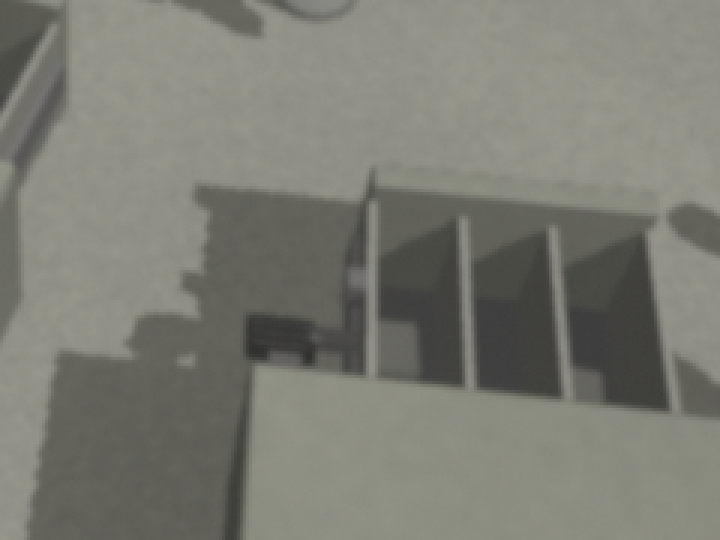

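The lever has stayed down: the pad now sits at about (394,292) in the scene view, against row 284 before. The drawer is still extended, so I'll push it home next.

```bash
python3 - <<'E'
from cell import *
from h import *
z=np.array([0,0,134.]); q=pan-60*ax+z
servo_line(pan-110*ax+z,rate=200); servo_line(q,rate=100)
d=lambda: round(float((np.array(read_ee_pos())-pan)@ax),1)
hit=servo_line(pan+92*ax+z,rate=60,max_force=20); print(hit,d(),read_ft_force())
if not hit:
    hit=servo_line(pan+135*ax+z,rate=25,max_force=20); print(hit,d(),read_ft_force())
servo_line(pan+20*ax+z,rate=100)
servo_line(pan-60*ax+[0,0,300],rate=250)
c=camera("top"); cv2.imwrite("pics/end.png",c["pixels"][:,:,::-1]); print(read_time_s())
E
```

```text
False 92.0 [-2.47120887  0.20982609 -0.79833776]
True 101.9 [ 0.73344122 -0.60164757 -0.05470686]
17.375
```

View pics/end.png

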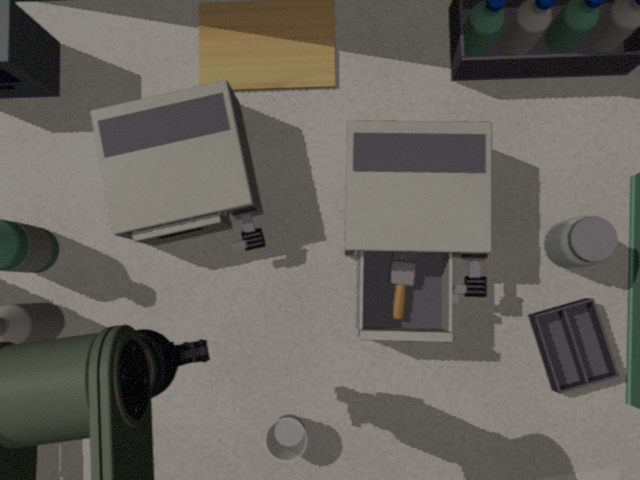

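The panel now sits against the cabinet front at about (135,236)-(220,216), and the other drawer and its lever are untouched. The push stopped 5 mm short of my estimate, so I'll push once more, gently, to confirm it is home.

```bash
python3 - <<'E'
from cell import *
from h import *
z=np.array([0,0,134.])
d=lambda: round(float((np.array(read_ee_pos())-pan)@ax),1)
servo_line(pan+40*ax+z,rate=200); servo_line(pan+92*ax+z,rate=60,max_force=20)
for k in range(94,116,2):
    hit=servo_line(pan+k*ax+z,rate=20,max_force=30); print(k,hit,d(),np.round(read_ft_force(),1))
    if hit:break
servo_line(pan+20*ax+z,rate=100)
servo_line(pan-60*ax+[0,0,300],rate=250)
c=camera("top"); cv2.imwrite("pics/end2.png",cv2.resize(c["pixels"][180:270,100:220+0+0,::-1],(800,600),interpolation=cv2.INTER_NEAREST)); print(read_time_s())
E
```

```text
94 False 94.0 [ 0.3 -0.3  0.3]
96 False 96.1 [-0.1 -0.2 -0.7]
98 False 98.1 [-0.2 -0.1  0.1]
100 False 100.1 [-0.5 -0.2  0.3]
102 False 102.2 [-0.3  0.3  1.6]
104 False 102.6 [-5.1  0.3  3.5]
106 False 102.8 [-8.9 -1.5  3.1]
108 False 102.9 [-12.1  -1.6   0.4]
110 False 103.1 [-18.5  -3.2   4.4]
112 False 103.3 [-23.8  -4.5   8.2]
114 False 103.5 [-29.6  -5.   12.9]
24.2833
```

View pics/end2.png

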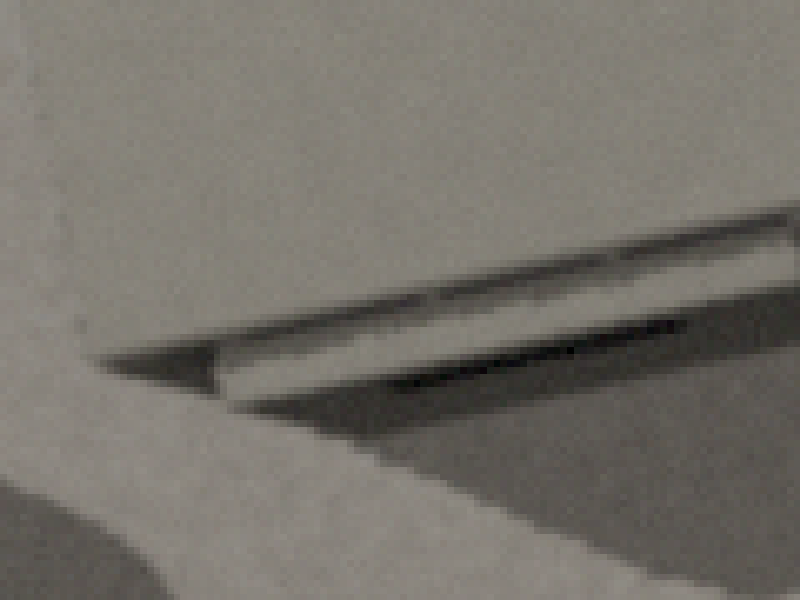

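The drawer gives a stiff stop at 30 N, and the picture shows the panel flush with the cabinet.

```bash
python3 -c "
from cell import *
print(job_done())"
```

```text
the job is handed in; nothing more can be done
None
```

I pressed the soap drawer's lever to its stop, pushed that drawer home against its hard stop, left the other drawer and its lever alone, and handed the job in; the hand-in returned no verdict.

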